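# Fit the U-bolt yoke over the air cylinder

## Task

Take the wide U-bolt yoke out of its stand, pass its two legs down on either side of the air cylinder's barrel and through the two slots of the thick bracket plate underneath, push it gently fully home so that its bow sits down on the barrel, and let go. The plate's place along the barrel is not known exactly, so feel for the slots, and keep the contact forces between yoke and mount below 40 N in all, the squeeze of the spring catches in the slots included; leave the narrow yoke and the other things on the bench alone.

Things in the scene. Friction and masses are not known exactly. Their poses are not given: they have to be found in the camera images.
- wide_yoke: Loose steel U-bolt, 150 g (+-30 %), standing legs down in the stand. Legs 8 mm diameter at x = +19 and -19 mm (46 mm over all), ends chamfered 0.7 mm. Half-round bow of the same bar: its inside top is 54.5 mm, its outside top 62.5 mm above the leg ends. Origin midway between the leg ends, at their lower faces; z up to the lug.
- wide_yoke_lug (a point): Centre of the flat upright grip lug on the wide yoke's bow: 30 mm (x) by 12 mm (y) by 29 mm (z), from 61.5 to 90.5 mm above the leg ends; this point is at 76 mm. Grip it across its 12 mm, the fingers closing along y.
- narrow_yoke: Bystander: the same kind of U-bolt with lug but only 32 mm over all (legs at x = +12 and -12 mm), too narrow for the barrel. Stands in the stand's other slot. Origin midway between the leg ends.
- stand: Fixed black plastic block 74 x 180 x 45 mm (x, y, z), origin at the centre of its underside. Two slots in its top, centred at y = +50 and -50 mm, each 50 mm (x) by 9.6 mm (y), 30 mm deep, hold the two yokes, leg ends 15 mm above the bench.
- mount: Fixed air-cylinder mount, foot 84 x 216 x 8 mm. Origin at the centre of its underside, on the bench; z up, y along the barrel. Fully home, the yoke's bow rests on the barrel, its y axis along the barrel (either way), its origin 12 mm above this origin. Contact forces between yoke and mount that add up to over 40 N bend the plate.
- mount_barrel (a point): Top of the round aluminium barrel at mid-length, 66.5 mm above the bench. Barrel 25 mm diameter, axis along the mount's y, bare for 80 mm to each side; then dark end caps 32 mm square, tops 70 mm above the bench.
- mount_plate (a point): Point on the mount, 38 mm above the bench: the height of the top of the steel plate (78 x 76 x 20 mm) under the barrel, and mid-range. Its two through slots lie at x = +19 and -19 mm, each 12 mm (x) by 10.4 mm (y). The plate is fixed tight anywhere up to 15 mm from this point along y, either way: not measured. Feel for it: rest the legs lightly on it and slide along y until they drop in.
- mount_catch (a point): Point midway between two spring ball catches, 14 mm below the plate's top (24 mm above the bench), inside the slots. Each squeezes the outer side of a leg with about 6 N (both together 12 N of the 40 N allowed), so the yoke does not go home by its own weight: pushing it down takes 3 to 10 N more from where the leg ends meet the catches.
- driver: Bystander: loose screwdriver lying on the bench.
- ink_ring: Bystander: loose white ceramic ring, 84 mm outside diameter, 22 mm high.
- nest: Bystander: loose grey part nest, block 60 x 50 x 35 mm.
Mind the look-alikes: they are no part of the job. Leave any blue or orange look-alike of the wide_yoke alone.

How it is judged:
By the outcome, as a careful person would: the job done as asked, in the order asked, and still so for the second after the job is handed in, with the robot touching nothing.
It also fails if it takes over 45 s, if anything falls off the work surface, if the arm or the gripper's body presses on something with over 40 N, if the wrist force passes 120 N, or if a joint passes its speed limit or range.

## Robot

A 6-joint arm with a two-finger parallel gripper is mounted at the origin on the work surface. World frame = base frame: x ahead of the robot, y to its left, z up, the work surface at z = 0. Lengths are in mm, angles in degrees, forces in N, time in s.
With the tool pointing down it reaches from about 300 to 875 mm from the base axis. Payload 6.4 kg.
Tool frame: the origin (TCP) lies between the finger pads; the fingertips stand 22 mm ahead of it and the grasp point (between the pads) lies 3 mm ahead of it; z points along the fingers, y is the line along which they close (so a half turn about z gives the same grasp; the last joint's range is limited). The gripper opens to 85 mm and grips with 20 to 120 N. Pads are 22 mm wide; open, the fingers measure 114 mm over their backs; the gripper's body (76 mm by 85 mm) begins 54 mm behind the grasp point. The pads swing forward as they close: fully open they stand 13 mm farther back than shut.
Start: joints at [51.778, 10.359, 92.074, -0, 77.567, -11.82], TCP at [255.674, 515.046, 253.288] pointing down, gripper open.
Joint ranges: [-171.53, 171.53], [-51.25, 118.39], [17.06, 147.69], [-65.23, 245.23], [0, 150.52], [-178.68, 178.68]. Speed limits (degrees/s): [147.25, 147.25, 172.46, 180, 180, 180].

## Interface

Orientations are given as [roll, pitch, yaw] about the fixed x, y, z axes, in that order (R = Rz(yaw) Ry(pitch) Rx(roll)).
In Python, from cell import bot, cams, job gives the robot as it stands.
- The arm moves only by the tool apply_moves, never from a script. Its argument "steps" is a list of rows, each an object with "offset": the shift along the world's x, y, z in mm, a list of three; "turn": the turn, a rotation vector about the world's x, y, z in degrees, a list of three; "grip": the closure, from 0 (fully open) to 1 (shut). In form: [{"offset": [dx, dy, dz], "turn": [rx, ry, rz], "grip": grip}, ...]. A call has 1 to 12 rows; each row shifts and turns the commanded pose from where the row before left it; what a row does not reach is not made up. A row lasts 1/10 s, in which the tool goes at most 50 mm and 8.59 degrees, less where a joint would pass 70% of its speed; a pose out of reach is approached as far as the arm can. A call with a gripper value outside its range is refused whole. The fingers move at their own pace and stop on an object; "grip_force" is the grip in N (left out, the last holds). Time passes only in rows, so rows that do not move let the fingers close. It gives the time, the measured TCP pose, the force, the opening and the grip force at its end, in the units of the state.
- bot.sense(): the state, without advancing time (a new reading comes with each control period).
- cams.read_camera(name): name is "side" or "top"; returns the picture (400x640x3 uint8, blue, green, red); there is no depth.
- cams.camera_model(name): a dict with "fx", "fy", "cx", "cy" (pixels), "rvec" (rotation vector, rad) and "tvec" (3), from world to camera coordinates, as OpenCV has them. Camera axes: x right, y down, z forward; pixel columns grow to the right and rows downward; lengths in mm; the calibration is good to about 2 mm. A picture is of the moment at which its call begins. camera_model takes no time and is no camera call.
- job.job_done(): hands the job in; it is judged then, once.
The state is a dict: "time": time; "qpos": joint angles; "dq": joint speeds; "joint_torque": joint torques, N m; "tool_pos": TCP position; "tcp_rot": TCP orientation; "ft_force": force on the tool from outside, world axes, zero at the start; "moment": the same for the moment, N m; "gripper_width": finger opening in mm; "gripper_force": force on a finger pad.
Only numpy, scipy, OpenCV 4.12 (cv2) and the standard library are available. Lean on these libraries where they do the work, as an engineer would, in place of code of your own. Each camera call takes 0.05 s, during which the arm holds its last target. There are 200 camera calls.

## Working session

There is one attempt and no reset: what is moved stays moved. The work goes in short steps, Python scripts to look and compute and a tool call to move; the robot and the scene stay as the last step left them, time stands still between calls to the robot, and variables do not carry over. Pictures are saved under pics/ and viewed, at most 10 in all, crops included, and the job is handed in when it is done.

Besides the shell and the picture viewer there is one more tool, called after "Call:" by a JSON object that holds its "fn" and its "kwargs". apply_moves: Moves the arm, as the interface text tells. Its arguments: {"type":"object","properties":{"steps":{"type":"array","items":{"type":"object","properties":{"offset":{"type":"array","items":{"type":"number"}},"turn":{"type":"array","items":{"type":"number"}},"grip":{"type":"number"}}}},"grip_force":{"type":"number"}},"required":["steps"]}

```bash
mkdir -p pics; ls; python3 - <<'E'
from cell import bot,cams
import cv2
s=bot.sense();print(s)
for n in("top","side"):
    cv2.imwrite(f"pics/{n}0.png",cams.read_camera(n));print(cams.camera_model(n))
E
```

```text
pics
{'time': 0.0, 'qpos': array([ 5.17813230e+01,  1.04020923e+01,  9.21329636e+01, -3.67150074e-04,
        7.75664931e+01, -1.18205411e+01]), 'dq': array([ 0.0128655 , -0.0440242 ,  0.02255415,  0.0173879 ,  0.05961479,
       -0.02906624]), 'joint_torque': array([ 1.32230474e-05, -4.44866395e+01, -3.51346529e+01, -1.37890111e-04,
        8.94324883e-03,  1.79540862e-06]), 'tool_pos': array([255.30927654, 514.6298251 , 252.3711353 ]), 'tcp_rot': array([-1.79900531e+02, -2.04511852e-02,  1.53601926e+02]), 'ft_force': array([-0.14587495, -0.73088417,  0.8112635 ]), 'moment': array([ 0.00760676, -0.02007397, -0.00740513]), 'gripper_force': 0.0, 'gripper_width': 85.63527584103387}
{'fx': 492.49890451288223, 'fy': 492.49890451288223, 'cx': 321.6362004992791, 'cy': 196.12020966102682, 'rvec': array([ 2.19010034, -2.18485403,  0.1110344 ]), 'tvec': array([ 24.22034711, 542.09998538, 972.13425225])}
{'fx': 408.5255505252283, 'fy': 408.5255505252283, 'cx': 318.0757163168447, 'cy': 195.83845955390012, 'rvec': array([ 2.08277129, -0.4129138 ,  0.2410543 ]), 'tvec': array([-480.94912261,  180.79610485,  567.0308004 ])}
```

View pics/top0.png

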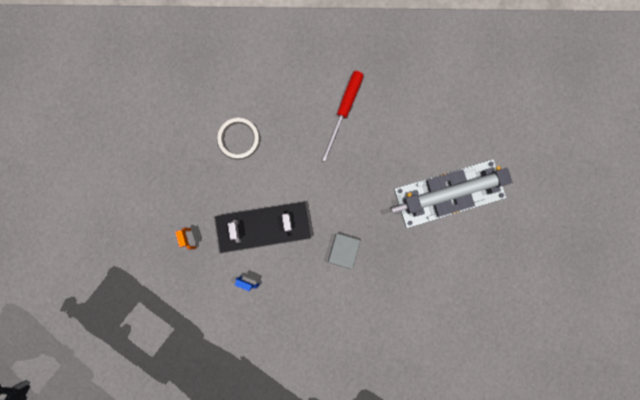

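View pics/side0.png

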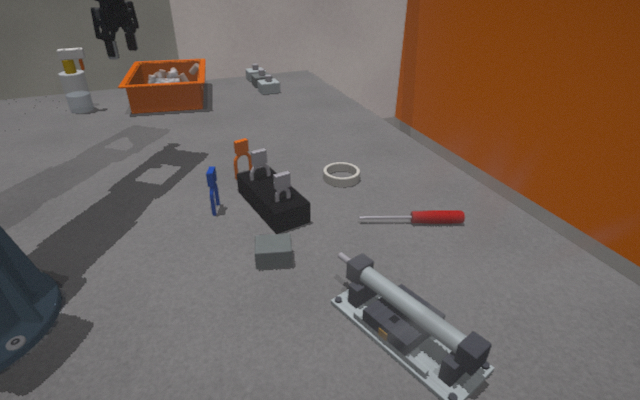

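The top view shows the stand at about (264,227) with lugs at (235,231) and (287,222), the mount at about (455,192), and blue and orange look-alikes at the left. I'll zoom in and measure.

```bash
cat > h.py <<'E'
import numpy as np,cv2
from cell import bot,cams
def cam(n):
    m=cams.camera_model(n);R=cv2.Rodrigues(m["rvec"])[0];return m,R,np.array(m["tvec"],float)
def onplane(n,uv,z):
    m,R,t=cam(n);d=R.T@np.array([(uv[0]-m["cx"])/m["fx"],(uv[1]-m["cy"])/m["fy"],1]);c=-R.T@t
    return c+d*(z-c[2])/d[2]
def proj(n,P):
    m,R,t=cam(n);K=np.array([[m["fx"],0,m["cx"]],[0,m["fy"],m["cy"]],[0,0,1]])
    return cv2.projectPoints(np.float64(P).reshape(-1,3),m["rvec"],t,K,None)[0][:,0]
E
python3 - <<'E'
from h import *
t=cv2.imread("pics/top0.png");s=cv2.imread("pics/side0.png")
def crop(i,x0,y0,w,h,W,H): return cv2.resize(i[y0:y0+h,x0:x0+w],(W,H),interpolation=cv2.INTER_CUBIC)
a=np.hstack([crop(t,205,190,120,75,400,250),crop(t,380,150,140,87,400,250)])
b=np.hstack([crop(s,200,130,120,105,400,350),crop(s,325,245,170,149,400,350)])
cv2.imwrite("pics/z.png",np.vstack([a,b]))
hsv=cv2.cvtColor(t,cv2.COLOR_BGR2HSV)
g=t.max(axis=2)
# stand black
m=np.zeros(g.shape,np.uint8);m[190:265,205:322]=(g[190:265,205:322]<60)*255
m=cv2.morphologyEx(m,cv2.MORPH_CLOSE,np.ones((15,15)))
c=max(cv2.findContours(m,0,2)[0],key=cv2.contourArea);r=cv2.minAreaRect(c);print("stand",r,[onplane("top",p,45).round(1) for p in cv2.boxPoints(r)],onplane("top",r[0],45))
# lugs
m=np.zeros(g.shape,np.uint8);m[205:250,220:305]=(t.min(axis=2)[205:250,220:305]>150)*255
for c in cv2.findContours(m,0,2)[0]:
    if cv2.contourArea(c)>15: r=cv2.minAreaRect(c);print("lug",r,onplane("top",r[0],105))
# mount foot
m=np.zeros(g.shape,np.uint8);m[150:240,378:520]=(t.min(axis=2)[150:240,378:520]>140)*255
m=cv2.morphologyEx(m,cv2.MORPH_OPEN,np.ones((3,3)))
p=cv2.findNonZero(m);r=cv2.minAreaRect(p);print("mount",r,[onplane("top",q,8).round(1) for q in cv2.boxPoints(r)],onplane("top",r[0],8))
E
```

```text
stand ((262.3478698730469, 226.4431915283203), (36.03312301635742, 91.18052673339844), 80.72740173339844) [array([500.4, 235.9,  45. ]), array([529.8,  59.8,  45. ]), array([460. ,  48.1,  45. ]), array([431.2, 223.2,  45. ])] [480.18041515 141.98379863  45.        ]
lug ((232.00863647460938, 230.80633544921875), (17.41054916381836, 6.310373783111572), 81.25383758544922) [470.78416583 191.3151668  105.        ]
lug ((286.06756591796875, 221.90541076660156), (16.27549934387207, 6.082762718200684), 80.53767395019531) [487.3118107   92.41041103 105.        ]
mount ((451.0, 194.5), (89.0, 136.0), 90.0) [array([ 639.4, -101.6,    8. ]), array([ 640.8, -385.2,    8. ]), array([ 456.4, -379.3,    8. ]), array([ 455.9, -100. ,    8. ])] [ 547.42953356 -241.14057739    8.        ]
```

View pics/z.png

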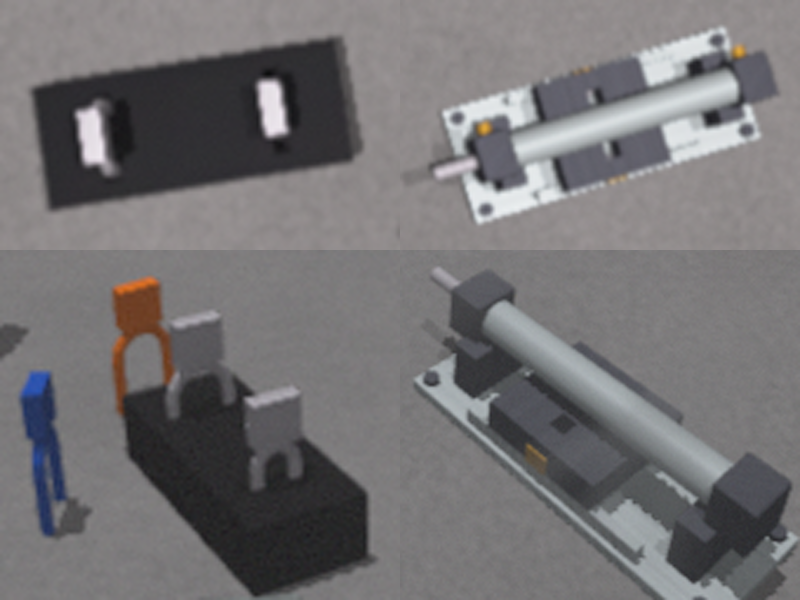

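The crops show the wide yoke in the left slot of the top view (rear in the side view). The plate slots appear as bright patches at about top px (446,184) and (454,201). Next I'll fit the mount's lines.

```bash
python3 - <<'E'
from h import *
t=cv2.imread("pics/top0.png");s=cv2.imread("pics/side0.png")
l=cv2.createLineSegmentDetector()
for n,i,(x0,y0,w,h),f in(("top",t,(380,150,140,87),1),("side",s,(325,245,170,149),1)):
    g=cv2.cvtColor(i[y0:y0+h,x0:x0+w],cv2.COLOR_BGR2GRAY)
    L=l.detect(g)[0][:,0]+np.array([x0,y0,x0,y0])
    for a in sorted(L,key=lambda a:-np.hypot(a[2]-a[0],a[3]-a[1])):
        d=np.hypot(a[2]-a[0],a[3]-a[1])
        if d>14:
            P,Q=onplane(n,a[:2],8),onplane(n,a[2:],8);print(n,a.round(1),round(d),P[:2].round(1),Q[:2].round(1),np.degrees(np.arctan2(*(Q-P)[1::-1])).round(1))
# slot holes: intensity around
g=cv2.cvtColor(t,cv2.COLOR_BGR2GRAY)
print(g[178:190,438:456]);print(g[195:209,445:463])
E
```

```text
top [496.8 174.  420.8 197.4] 79 [ 590.3 -337.2] [ 541.3 -178.6] 107.2
top [423.3 204.9 496.1 183.4] 76 [ 525.9 -183.5] [ 570.7 -335.2] -73.5
top [473.  205.2 438.1 215.6] 36 [ 525.5 -286.2] [ 503.9 -213.7] 106.6
top [470.2 208.1 504.3 197.9] 36 [ 519.4 -280.3] [ 540.8 -351.4] -73.3
top [407.9 227.2 437.7 218.1] 31 [ 479.9 -151.1] [ 498.9 -212.8] -72.9
top [492.1 158.7 462.2 168. ] 31 [ 622.3 -328.3] [ 602.4 -265.6] 107.6
top [423.5 179.3 395.4 187.4] 29 [ 578.7 -184.7] [ 561.7 -126.5] 106.4
top [401.4 210.8 405.9 226.8] 17 [ 513.6 -138.3] [ 480.8 -147.1] -164.9
top [417.5 197.8 424.5 212.4] 16 [ 540.3 -171.8] [ 510.4 -185.8] -154.9
top [444.4 173.3 459.4 169.5] 15 [ 591.3 -228.4] [ 599.4 -259.7] -75.4
top [393.8 187.9 398.5 201.7] 15 [ 560.7 -123.1] [ 532.2 -132.6] -161.6
side [330.7 300.6 436.9 393.2] 141 [ 477.7 -152.2] [ 532.3 -333.3] -73.2
side [430.3 392.2 330.5 304.5] 133 [ 526.  -329.3] [ 474.3 -159.2] 106.9
side [464.3 334.5 368.2 265.5] 118 [ 618.6 -277.1] [ 566.3 -104.4] 106.8
side [361.4 276.8 455.4 344.9] 116 [ 543.4 -124.1] [ 596.6 -286.3] -71.8
side [401.6 283.6 444.8 
[... 3021 characters left out ...]
 92  95  98  99 100  98]
 [141 133 127 120 108 117 159 171 117  59  44  67  90  95  98  98  98  99]
 [112 106 104 102  98 108 149 172 125  66  39  56  86  95  97  98  99  99]
 [ 98  96  98  99  98 103 137 165 129  76  43  50  79  93  97  98  99  99]
 [ 97  96  98  98  98  98 117 145 126  86  52  50  75  92  95  97  98  99]
 [ 98  95  98  98  99  99 103 121 118  93  73  74  86  95  97  96  99  99]
 [ 99  96  97  99  98  99 101 109 109  99  93  94  98  98  96  96  98  99]
 [ 99  98  98  99  99  98  99 100 100  99  99 100 102  99  97  96  97  98]
 [100  98  97  97  98  98  98  97  95  98 101 101 101 100  97  95  97  97]
 [ 99  99  97  97  99  99  98  97  97  96  99 100 100  98  97  95  99 104]]
```

```bash
python3 - <<'E'
from h import *
y=np.array([np.cos(np.radians(106.8)),np.sin(np.radians(106.8))]);x=np.array([y[1],-y[0]])
A=np.array
def pr(nm,n,uv,z): p=onplane(n,uv,z)[:2];print(nm,p.round(1),"x",(p@x).round(1),"y",(p@y).round(1))
pr("e1",'top',((496.8+420.8)/2,(174+197.4)/2),54);pr("e2",'top',((423.3+496.1)/2,(204.9+183.4)/2),54)
# side barrel edges
pr("se1",'side',((464.3+368.2)/2,300),60);pr("se2",'side',((361.4+455.4)/2,310.8),50)
# foot long edges (top): x ; end edges: y
pr("f+x",'top',(477.1,163.3),8);pr("f+x",'top',(409.5,183.3),8);pr("f-x",'top',(487.3,203),8);pr("f-x",'top',(422.8,222.6),8)
pr("f+y",'top',(403.6,218.8),8);pr("f+y",'top',(396.1,194.8),8);pr("f-y",'side',(477,386),8)
pr("slot+x",'top',(448.1,182.5),38);pr("slot-x",'top',(454,201.5),38);pr("slot-x side",'side',(394.3,319),38)
# lug in side view
s=cv2.imread("pics/side0.png")
hsv=cv2.cvtColor(s,cv2.COLOR_BGR2HSV)
m=np.zeros(s.shape[:2],np.uint8);m[145:176,249:272]=(s.min(axis=2)[145:176,249:272]>125)*255
c=cv2.minAreaRect(cv2.findNonZero(m));print(c)
P=[470.8,191.3,105];print(proj('side',P),proj('side',[470.8,191.3,76.5]),proj('side',[470.8,191.3,91]))
E
```

```text
e1 [ 560.8 -243.9] x 466.4 y -395.6
e2 [ 544.1 -245.3] x 450.0 y -392.1
se1 [ 559.3 -239.9] x 466.1 y -391.3
se2 [ 545.8 -244.3] x 451.9 y -391.6
f+x [ 612.5 -296.8] x 500.6 y -461.2
f+x [ 570.3 -155.7] x 501.0 y -313.9
f-x [ 530.1 -315.9] x 416.2 y -455.6
f-x [ 489.5 -182. ] x 416.0 y -315.7
f+y [ 497.2 -142.6] x 434.7 y -280.2
f+y [ 546.4 -127.8] x 486.2 y -280.2
f-y [ 582.  -343.9] x 457.8 y -497.4
slot+x [ 568.9 -227.3] x 478.9 y -382.0
slot-x [ 530.8 -238.4] x 439.2 y -381.6
slot-x side [ 528.5 -240.3] x 436.5 y -382.8
((259.8114929199219, 157.92623901367188), (24.444650650024414, 19.917863845825195), 84.80557250976562)
[[258.63631448 149.94034381]] [[259.60374503 162.69055097]] [[259.11584865 156.26034272]]
```

Call:
{"fn": "apply_moves", "kwargs": {"steps": [{"offset": [12, -18, 0], "turn": [0, 0, 5], "grip": 0.45}, {"offset": [24, -36, 0], "turn": [0, 0, 7], "grip": 0.45}, {"offset": [24, -36, 0], "turn": [0, 0, 7], "grip": 0.45}, {"offset": [24, -36, 0], "turn": [0, 0, 7], "grip": 0.45}, {"offset": [24, -36, 0], "turn": [0, 0, 7], "grip": 0.45}, {"offset": [24, -36, 0], "turn": [0, 0, 2.9], "grip": 0.45}, {"offset": [24, -36, 0], "turn": [0, 0, 0], "grip": 0.45}, {"offset": [24, -36, 0], "grip": 0.45}, {"offset": [23, -36, 0], "grip": 0.45}, {"offset": [12, -18, 0], "grip": 0.45}, {"offset": [0, 0, -30], "grip": 0.45}, {"offset": [0, 0, -30], "grip": 0.45}], "grip_force": 60}}

```text
validation failed for argument at $.st...
```

Call:
{"fn": "apply_moves", "kwargs": {"steps": [{"offset": [12, -18, 0], "turn": [0, 0, 5], "grip": 0.45}, {"offset": [24, -36, 0], "turn": [0, 0, 7], "grip": 0.45}, {"offset": [24, -36, 0], "turn": [0, 0, 7], "grip": 0.45}, {"offset": [24, -36, 0], "turn": [0, 0, 7], "grip": 0.45}, {"offset": [24, -36, 0], "turn": [0, 0, 7], "grip": 0.45}, {"offset": [24, -36, 0], "turn": [0, 0, 2.9], "grip": 0.45}, {"offset": [24, -36, 0], "turn": [0, 0, 0], "grip": 0.45}, {"offset": [24, -36, 0], "turn": [0, 0, 0], "grip": 0.45}, {"offset": [23, -36, 0], "turn": [0, 0, 0], "grip": 0.45}, {"offset": [12, -18, 0], "turn": [0, 0, 0], "grip": 0.45}, {"offset": [0, 0, -30], "turn": [0, 0, 0], "grip": 0.45}, {"offset": [0, 0, -30], "turn": [0, 0, 0], "grip": 0.45}], "grip_force": 60}}

```text
time: 1.3
tool_pos: [471.8, 190.1, 193.2]
tcp_rot: [180.0, 0.1, -170.6]
ft_force: [-0.3, -0.8, -0.4]
gripper_width: 47.1
gripper_force: 0.0
```

Call:
{"fn": "apply_moves", "kwargs": {"steps": [{"offset": [-1, 1, -27], "turn": [0, 0, 0], "grip": 0.45}, {"offset": [0, 0, -26], "turn": [0, 0, 0], "grip": 0.45}, {"offset": [0, 0, 0], "turn": [0, 0, 0], "grip": 0.45}]}}

```text
time: 1.6
tool_pos: [466.5, 191.4, 136.4]
tcp_rot: [180.0, -0.5, -170.5]
ft_force: [-0.8, -0.3, -0.3]
gripper_width: 46.7
gripper_force: 0.0
```

```bash
python3 - <<'E'
from h import *
s=cams.read_camera("side");st=bot.sense();print(st["tool_pos"],st["tcp_rot"])
cv2.imwrite("pics/c1.png",cv2.resize(s[80:230,180:340],(800,600),interpolation=cv2.INTER_CUBIC)[:, :])
E
```

```text
[468.05752224 191.75052363 138.63565603] [ 179.99945734   -0.27058831 -170.50426455]
```

View pics/c1.png

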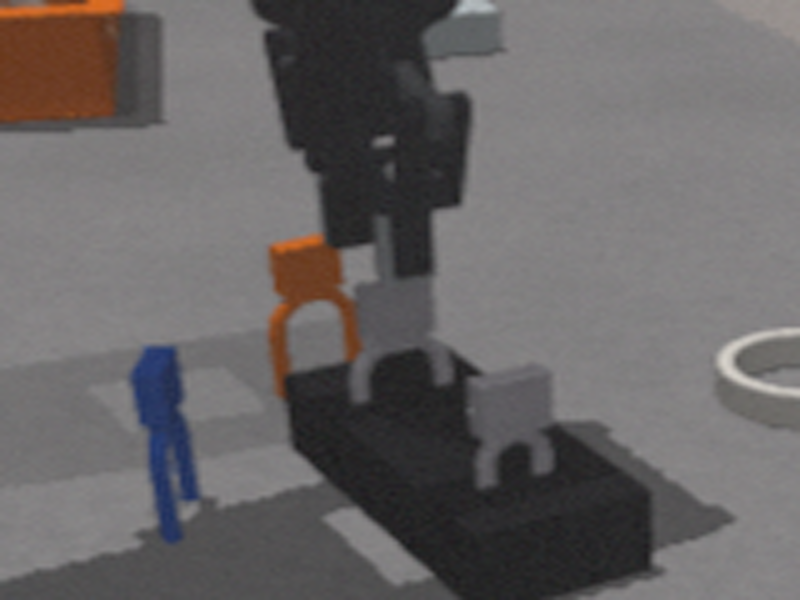

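The side view shows the fingers straddling above the wide lug (395,310 in the crop), with the orange look-alike clear of them. I'll descend and close.

Call:
{"fn": "apply_moves", "kwargs": {"steps": [{"offset": [0, 0, -14], "turn": [0, 0, 0], "grip": 0.45}, {"offset": [0, 0, -14], "turn": [0, 0, 0], "grip": 0.45}, {"offset": [0, 0, -10], "turn": [0, 0, 0], "grip": 0.45}, {"offset": [0, 0, -4], "turn": [0, 0, 0], "grip": 0.45}, {"offset": [0, 0, 0], "turn": [0, 0, 0], "grip": 0.6}, {"offset": [0, 0, 0], "turn": [0, 0, 0], "grip": 0.7}, {"offset": [0, 0, 0], "turn": [0, 0, 0], "grip": 0.8}, {"offset": [0, 0, 0], "turn": [0, 0, 0], "grip": 0.9}, {"offset": [0, 0, 0], "turn": [0, 0, 0], "grip": 1}, {"offset": [0, 0, 0], "turn": [0, 0, 0], "grip": 1}, {"offset": [0, 0, 0], "turn": [0, 0, 0], "grip": 1}], "grip_force": 60}}

```text
time: 2.75
tool_pos: [470.3, 192.1, 99.0]
tcp_rot: [-180.0, 0.1, -170.5]
ft_force: [-0.2, -1.1, 5.6]
gripper_width: 11.2
gripper_force: 59.7
```

Call:
{"fn": "apply_moves", "kwargs": {"steps": [{"offset": [0, 0, 3], "turn": [0, 0, 0], "grip": 1}, {"offset": [0, 0, 8], "turn": [0, 0, 0], "grip": 1}, {"offset": [0, 0, 14], "turn": [0, 0, 0], "grip": 1}, {"offset": [0, 0, 20], "turn": [0, 0, 0], "grip": 1}, {"offset": [0, 0, 25], "turn": [0, 0, 0], "grip": 1}, {"offset": [0, 0, 25], "turn": [0, 0, 0], "grip": 1}, {"offset": [0, 0, 15], "turn": [0, 0, 0], "grip": 1}, {"offset": [0, 0, 6], "turn": [0, 0, 0], "grip": 1}, {"offset": [0, 0, 0], "turn": [0, 0, 0], "grip": 1}]}}

```text
time: 3.65
tool_pos: [470.1, 192.2, 215.6]
tcp_rot: [180.0, 0.1, -170.5]
ft_force: [-0.6, -0.0, -2.8]
gripper_width: 10.7
gripper_force: 58.6
```

Call:
{"fn": "apply_moves", "kwargs": {"steps": [{"offset": [3.6, -19.3, 0], "turn": [0, 0, 0.3], "grip": 1}, {"offset": [7.2, -38.6, 0], "turn": [0, 0, 1], "grip": 1}, {"offset": [7.2, -38.6, 0], "turn": [0, 0, 1], "grip": 1}, {"offset": [7.2, -38.6, 0], "turn": [0, 0, 1], "grip": 1}, {"offset": [7.2, -38.6, 0], "turn": [0, 0, 1], "grip": 1}, {"offset": [7.2, -38.6, 0], "turn": [0, 0, 1], "grip": 1}, {"offset": [7.2, -38.6, 0], "turn": [0, 0, 1], "grip": 1}, {"offset": [7.2, -38.6, 0], "turn": [0, 0, 1], "grip": 1}, {"offset": [7.2, -38.6, 0], "turn": [0, 0, 0], "grip": 1}, {"offset": [7.2, -38.6, 0], "turn": [0, 0, 0], "grip": 1}, {"offset": [7.2, -38.6, 0], "turn": [0, 0, 0], "grip": 1}, {"offset": [3.6, -19.3, 0], "turn": [0, 0, 0], "grip": 1}]}}

```text
time: 4.85
tool_pos: [548.4, -235.3, 212.8]
tcp_rot: [179.9, -0.1, -163.3]
ft_force: [0.6, -0.2, -2.2]
gripper_width: 11.2
gripper_force: 58.8
```

Call:
{"fn": "apply_moves", "kwargs": {"steps": [{"offset": [0, 0, -20], "turn": [0, 0, 0], "grip": 1}, {"offset": [0, 0, -20], "turn": [0, 0, 0], "grip": 1}, {"offset": [0, 0, -10], "turn": [0, 0, 0], "grip": 1}, {"offset": [0, 0, 0], "turn": [0, 0, 0], "grip": 1}, {"offset": [0, 0, 0], "turn": [0, 0, 0], "grip": 1}, {"offset": [0, 0, 0], "turn": [0, 0, 0], "grip": 1}]}}

```text
time: 5.45
tool_pos: [549.5, -232.6, 165.5]
tcp_rot: [-179.9, 0.1, -163.2]
ft_force: [1.0, -0.4, -1.2]
gripper_width: 11.4
gripper_force: 58.9
```

```bash
python3 - <<'E'
from h import *
s=cams.read_camera("side");t=cams.read_camera("top");st=bot.sense();print(st["tool_pos"],st["tcp_rot"],st["ft_force"],st["time"])
cv2.imwrite("pics/s2.png",s);cv2.imwrite("pics/t2.png",t)
cv2.imwrite("pics/c2.png",np.hstack([cv2.resize(s[190:390,330:490],(480,600),interpolation=2),cv2.resize(t[120:270,395:475],(320,600),interpolation=2)]))
E
```

```text
[ 549.49780587 -232.72207025  165.4898012 ] [-1.79912260e+02  7.24100817e-02 -1.63181124e+02] [-0.43616119 -0.44547248 -1.60365592] 5.55
```

View pics/c2.png

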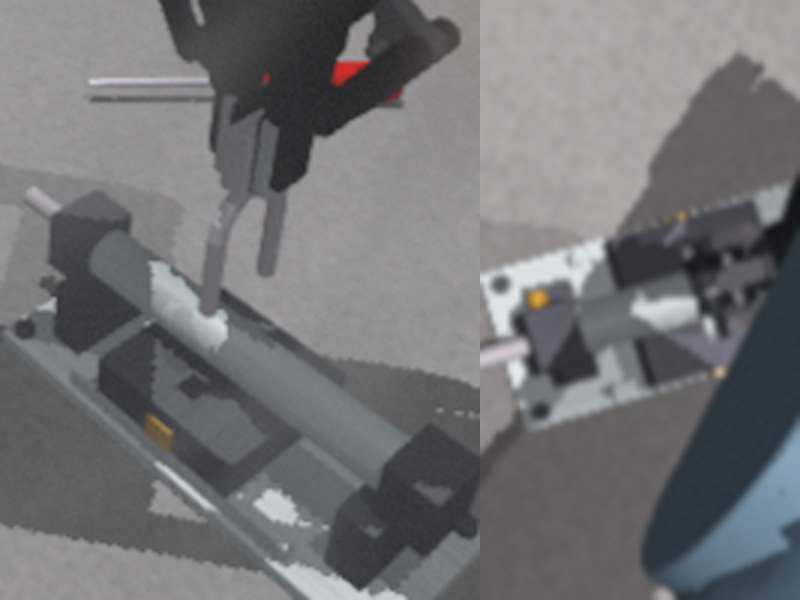

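The side crop shows the leg ends at px (400.3,293.3) and (418.7,280). I'll compare these with the prediction.

```bash
python3 - <<'E'
from h import *
x=np.array([.9573,.289,0]);y=np.array([-.289,.9573,0]);c=np.array([549.5,-232.7,82])
print(proj('side',[c-19*x,c+19*x,c-17*x,c-19*x+2*y,c-19*x+[0,0,2]]))
E
```

```text
[[398.94810398 292.61668016]
 [418.27131481 279.42578276]
 [400.00398351 291.89588905]
 [397.73232182 291.72930271]
 [399.12067511 291.44608064]]
```

Call:
{"fn": "apply_moves", "kwargs": {"steps": [{"offset": [0, 0, -6], "turn": [0, 0, 0], "grip": 1}, {"offset": [0, 0, -6], "turn": [0, 0, 0], "grip": 1}, {"offset": [0, 0, -3], "turn": [0, 0, 0], "grip": 1}, {"offset": [0, 0, -3], "turn": [0, 0, 0], "grip": 1}, {"offset": [0, 0, 0], "turn": [0, 0, 0], "grip": 1}]}}

```text
time: 6.05
tool_pos: [548.5, -232.4, 145.5]
tcp_rot: [179.9, -0.0, -163.2]
ft_force: [-0.1, 0.8, -2.2]
gripper_width: 11.1
gripper_force: 58.9
```

Call:
{"fn": "apply_moves", "kwargs": {"steps": [{"offset": [0, 0, -4], "turn": [0, 0, 0], "grip": 1}, {"offset": [0, 0, -5], "turn": [0, 0, 0], "grip": 1}, {"offset": [0, 0, -5], "turn": [0, 0, 0], "grip": 1}, {"offset": [0, 0, -3], "turn": [0, 0, 0], "grip": 1}, {"offset": [0, 0, -2], "turn": [0, 0, 0], "grip": 1}, {"offset": [0, 0, 0], "turn": [0, 0, 0], "grip": 1}]}}

```text
time: 6.65
tool_pos: [548.7, -232.4, 126.8]
tcp_rot: [180.0, -0.0, -163.2]
ft_force: [-0.3, 0.7, -1.9]
gripper_width: 10.8
gripper_force: 58.9
```

Call:
{"fn": "apply_moves", "kwargs": {"steps": [{"offset": [0.96, 0.29, 0], "turn": [0, 0, 0], "grip": 1}, {"offset": [0.48, 0.15, 0], "turn": [0, 0, 0], "grip": 1}, {"offset": [0.48, 0.15, 0], "turn": [0, 0, 0], "grip": 1}, {"offset": [0, 0, 0], "turn": [0, 0, 0], "grip": 1}, {"offset": [0, 0, 0], "turn": [0, 0, 0], "grip": 1}]}}

```text
time: 7.15
tool_pos: [550.7, -232.1, 127.4]
tcp_rot: [-180.0, -0.0, -163.2]
ft_force: [-1.5, -0.5, -0.9]
gripper_width: 11.1
gripper_force: 59.0
```

Call:
{"fn": "apply_moves", "kwargs": {"steps": [{"offset": [-1.92, -0.59, 0], "turn": [0, 0, 0], "grip": 1}, {"offset": [-0.96, -0.29, 0], "turn": [0, 0, 0], "grip": 1}, {"offset": [-0.48, -0.15, 0], "turn": [0, 0, 0], "grip": 1}, {"offset": [-0.48, -0.15, 0], "turn": [0, 0, 0], "grip": 1}, {"offset": [0, 0, 0], "turn": [0, 0, 0], "grip": 1}, {"offset": [0, 0, 0], "turn": [0, 0, 0], "grip": 1}]}}

```text
time: 7.75
tool_pos: [547.0, -233.1, 127.3]
tcp_rot: [-180.0, 0.0, -163.2]
ft_force: [0.0, 0.3, -1.6]
gripper_width: 10.8
gripper_force: 58.9
```

Call:
{"fn": "apply_moves", "kwargs": {"steps": [{"offset": [1.92, 0.59, 0], "turn": [0, 0, 0], "grip": 1}, {"offset": [0, 0, -2], "turn": [0, 0, 0], "grip": 1}, {"offset": [0, 0, -2], "turn": [0, 0, 0], "grip": 1}, {"offset": [0, 0, -1], "turn": [0, 0, 0], "grip": 1}, {"offset": [0, 0, -0.5], "turn": [0, 0, 0], "grip": 1}, {"offset": [0, 0, -0.5], "turn": [0, 0, 0], "grip": 1}, {"offset": [0, 0, -0.5], "turn": [0, 0, 0], "grip": 1}, {"offset": [0, 0, 0], "turn": [0, 0, 0], "grip": 1}, {"offset": [0, 0, 0], "turn": [0, 0, 0], "grip": 1}]}}

```text
time: 8.65
tool_pos: [548.9, -232.6, 120.8]
tcp_rot: [-180.0, 0.0, -163.2]
ft_force: [0.2, 0.4, -1.6]
gripper_width: 11.2
gripper_force: 58.9
```

Not touching yet; I'll lower a little more.

Call:
{"fn": "apply_moves", "kwargs": {"steps": [{"offset": [0, 0, -0.5], "turn": [0, 0, 0], "grip": 1}, {"offset": [0, 0, -0.5], "turn": [0, 0, 0], "grip": 1}, {"offset": [0, 0, -0.5], "turn": [0, 0, 0], "grip": 1}, {"offset": [0, 0, -0.5], "turn": [0, 0, 0], "grip": 1}, {"offset": [0, 0, 0], "turn": [0, 0, 0], "grip": 1}]}}

```text
time: 9.15
tool_pos: [548.8, -232.5, 118.7]
tcp_rot: [180.0, -0.0, -163.2]
ft_force: [0.3, -0.4, -1.3]
gripper_width: 10.8
gripper_force: 58.9
```

Call:
{"fn": "apply_moves", "kwargs": {"steps": [{"offset": [0, 0, -0.7], "turn": [0, 0, 0], "grip": 1}, {"offset": [0, 0, -0.7], "turn": [0, 0, 0], "grip": 1}, {"offset": [0, 0, -0.6], "turn": [0, 0, 0], "grip": 1}, {"offset": [0, 0, 0], "turn": [0, 0, 0], "grip": 1}, {"offset": [0, 0, 0], "turn": [0, 0, 0], "grip": 1}]}}

```text
time: 9.65
tool_pos: [548.8, -232.5, 116.7]
tcp_rot: [180.0, -0.0, -163.2]
ft_force: [-0.1, 0.7, -2.7]
gripper_width: 11.0
gripper_force: 58.9
```

Call:
{"fn": "apply_moves", "kwargs": {"steps": [{"offset": [-0.15, 0.48, 0], "turn": [0, 0, 0], "grip": 1}, {"offset": [-0.15, 0.48, 0], "turn": [0, 0, 0], "grip": 1}, {"offset": [-0.15, 0.48, 0], "turn": [0, 0, 0], "grip": 1}, {"offset": [0, 0, 0], "turn": [0, 0, 0], "grip": 1}, {"offset": [0, 0, 0], "turn": [0, 0, 0], "grip": 1}]}}

```text
time: 10.15
tool_pos: [548.5, -231.3, 116.9]
tcp_rot: [-180.0, 0.0, -163.2]
ft_force: [-0.1, -1.0, -2.5]
gripper_width: 10.6
gripper_force: 58.7
```

Call:
{"fn": "apply_moves", "kwargs": {"steps": [{"offset": [0.43, -1.44, 0], "turn": [0, 0, 0], "grip": 1}, {"offset": [0.15, -0.48, 0], "turn": [0, 0, 0], "grip": 1}, {"offset": [0.15, -0.48, 0], "turn": [0, 0, 0], "grip": 1}, {"offset": [0.15, -0.48, 0], "turn": [0, 0, 0], "grip": 1}, {"offset": [0, 0, 0], "turn": [0, 0, 0], "grip": 1}, {"offset": [0, 0, 0], "turn": [0, 0, 0], "grip": 1}]}}

```text
time: 10.75
tool_pos: [549.3, -234.0, 116.8]
tcp_rot: [180.0, -0.0, -163.2]
ft_force: [0.1, 0.4, -1.6]
gripper_width: 11.0
gripper_force: 59.0
```

Call:
{"fn": "apply_moves", "kwargs": {"steps": [{"offset": [-0.43, 1.44, 0], "turn": [0, 0, 0], "grip": 1}, {"offset": [0, 0, -1], "turn": [0, 0, 0], "grip": 1}, {"offset": [0, 0, -1], "turn": [0, 0, 0], "grip": 1}, {"offset": [0, 0, -1], "turn": [0, 0, 0], "grip": 1}, {"offset": [0, 0, -1], "turn": [0, 0, 0], "grip": 1}, {"offset": [0, 0, 0], "turn": [0, 0, 0], "grip": 1}, {"offset": [0, 0, 0], "turn": [0, 0, 0], "grip": 1}]}}

```text
time: 11.45
tool_pos: [548.9, -232.6, 112.7]
tcp_rot: [180.0, -0.0, -163.2]
ft_force: [-0.1, -0.5, -2.3]
gripper_width: 11.1
gripper_force: 59.0
```

```bash
python3 - <<'E'
from h import *
s=cams.read_camera("side");st=bot.sense();print(st["tool_pos"],st["ft_force"],st["time"])
cv2.imwrite("pics/c3.png",cv2.resize(s[230:350,340:460],(600,600),interpolation=2))
E
```

```text
[ 548.88414238 -232.56352546  112.78262867] [-0.02442302  0.50295719 -1.66929596] 11.5
```

View pics/c3.png

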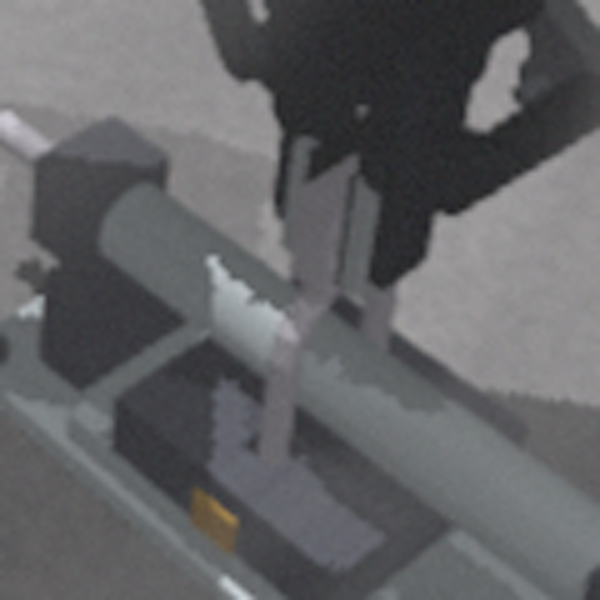

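The leg enters the near slot (crop 277,460) with no contact force. I'll go on down gently toward the catches.

Call:
{"fn": "apply_moves", "kwargs": {"steps": [{"offset": [0, 0, -1], "turn": [0, 0, 0], "grip": 1}, {"offset": [0, 0, -1], "turn": [0, 0, 0], "grip": 1}, {"offset": [0, 0, -1], "turn": [0, 0, 0], "grip": 1}, {"offset": [0, 0, -1], "turn": [0, 0, 0], "grip": 1}, {"offset": [0, 0, 0], "turn": [0, 0, 0], "grip": 1}]}}

```text
time: 12.0
tool_pos: [549.1, -232.9, 109.5]
tcp_rot: [-179.9, 0.0, -163.2]
ft_force: [-1.9, -0.5, 4.4]
gripper_width: 11.1
gripper_force: 59.7
```

Call:
{"fn": "apply_moves", "kwargs": {"steps": [{"offset": [0, 0, -1], "turn": [0, 0, 0], "grip": 1}, {"offset": [0, 0, -1], "turn": [0, 0, 0], "grip": 1}, {"offset": [0, 0, 0], "turn": [0, 0, 0], "grip": 1}, {"offset": [0, 0, 0], "turn": [0, 0, 0], "grip": 1}]}}

```text
time: 12.4
tool_pos: [548.7, -233.0, 106.3]
tcp_rot: [-180.0, -0.0, -163.2]
ft_force: [0.0, -4.2, -3.9]
gripper_width: 11.0
gripper_force: 58.7
```

Call:
{"fn": "apply_moves", "kwargs": {"steps": [{"offset": [0.12, -0.4, 0], "turn": [0, 0, 0], "grip": 1}, {"offset": [0.12, -0.4, 0], "turn": [0, 0, 0], "grip": 1}, {"offset": [0, 0, 0], "turn": [0, 0, 0], "grip": 1}]}}

```text
time: 12.7
tool_pos: [548.8, -233.2, 106.3]
tcp_rot: [180.0, -0.0, -163.2]
ft_force: [-1.5, -3.0, -3.9]
gripper_width: 10.9
gripper_force: 58.6
```

Call:
{"fn": "apply_moves", "kwargs": {"steps": [{"offset": [0, 0, -1], "turn": [0, 0, 0], "grip": 1}, {"offset": [0, 0, -1], "turn": [0, 0, 0], "grip": 1}, {"offset": [0, 0, -1], "turn": [0, 0, 0], "grip": 1}, {"offset": [0, 0, 0], "turn": [0, 0, 0], "grip": 1}]}}

```text
time: 13.1
tool_pos: [549.0, -233.2, 103.7]
tcp_rot: [180.0, -0.0, -163.2]
ft_force: [-3.9, -2.5, -0.2]
gripper_width: 11.0
gripper_force: 59.1
```

Call:
{"fn": "apply_moves", "kwargs": {"steps": [{"offset": [-0.55, -0.6, 0], "turn": [0, 0, 0], "grip": 1}, {"offset": [0, 0, -1], "turn": [0, 0, 0], "grip": 1}, {"offset": [0, 0, -1], "turn": [0, 0, 0], "grip": 1}, {"offset": [0, 0, -1], "turn": [0, 0, 0], "grip": 1}, {"offset": [0, 0, 0], "turn": [0, 0, 0], "grip": 1}]}}

```text
time: 13.6
tool_pos: [548.7, -234.1, 100.6]
tcp_rot: [-180.0, 0.0, -163.2]
ft_force: [-0.4, -2.3, -0.0]
gripper_width: 10.8
gripper_force: 59.1
```

Call:
{"fn": "apply_moves", "kwargs": {"steps": [{"offset": [0, 0, -1], "turn": [0, 0, 0], "grip": 1}, {"offset": [0, 0, -1], "turn": [0, 0, 0], "grip": 1}, {"offset": [0, 0, -1], "turn": [0, 0, 0], "grip": 1}, {"offset": [0, 0, 0], "turn": [0, 0, 0], "grip": 1}]}}

```text
time: 14.0
tool_pos: [548.7, -234.2, 97.6]
tcp_rot: [-180.0, 0.0, -163.2]
ft_force: [-0.8, -3.7, -0.8]
gripper_width: 10.8
gripper_force: 59.1
```

Call:
{"fn": "apply_moves", "kwargs": {"steps": [{"offset": [0, 0, -0.5], "turn": [0, 0, 0], "grip": 1}, {"offset": [0, 0, 0], "turn": [0, 0, 0], "grip": 1}, {"offset": [0, 0, -0.5], "turn": [0, 0, 0], "grip": 1}, {"offset": [0, 0, 0], "turn": [0, 0, 0], "grip": 1}]}}

```text
time: 14.4
tool_pos: [548.7, -234.1, 96.8]
tcp_rot: [-180.0, 0.0, -163.2]
ft_force: [-0.4, -2.9, 0.5]
gripper_width: 10.6
gripper_force: 59.3
```

Call:
{"fn": "apply_moves", "kwargs": {"steps": [{"offset": [0, 0, -0.4], "turn": [0, 0, 0], "grip": 1}, {"offset": [0, 0, 0], "turn": [0, 0, 0], "grip": 1}, {"offset": [0, 0, -0.3], "turn": [0, 0, 0], "grip": 1}, {"offset": [0, 0, 0], "turn": [0, 0, 0], "grip": 1}]}}

```text
time: 14.8
tool_pos: [548.7, -234.0, 96.3]
tcp_rot: [-180.0, 0.0, -163.2]
ft_force: [-1.0, -2.8, 4.0]
gripper_width: 11.2
gripper_force: 59.9
```

Call:
{"fn": "apply_moves", "kwargs": {"steps": [{"offset": [0, 0, -0.4], "turn": [0, 0, 0], "grip": 1}, {"offset": [0, 0, 0], "turn": [0, 0, 0], "grip": 1}]}}

```text
time: 15.0
tool_pos: [548.7, -234.0, 96.1]
tcp_rot: [-180.0, 0.0, -163.2]
ft_force: [-0.8, -2.1, 6.1]
gripper_width: 11.2
gripper_force: 60.2
```

Call:
{"fn": "apply_moves", "kwargs": {"steps": [{"offset": [0, 0, -0.4], "turn": [0, 0, 0], "grip": 1}, {"offset": [0, 0, 0], "turn": [0, 0, 0], "grip": 1}, {"offset": [0, 0, 0], "turn": [0, 0, 0], "grip": 1}]}}

```text
time: 15.3
tool_pos: [548.7, -234.0, 96.1]
tcp_rot: [-180.0, 0.0, -163.2]
ft_force: [-1.9, -1.8, 8.1]
gripper_width: 11.0
gripper_force: 60.6
```

Motion has stopped at 96.1 with 8 N, which matches the bow seated on the barrel. Releasing.

Call:
{"fn": "apply_moves", "kwargs": {"steps": [{"offset": [0, 0, 0], "turn": [0, 0, 0], "grip": 0.85}, {"offset": [0, 0, 0], "turn": [0, 0, 0], "grip": 0.8}, {"offset": [0, 0, 0], "turn": [0, 0, 0], "grip": 0.7}, {"offset": [0, 0, 0], "turn": [0, 0, 0], "grip": 0.6}, {"offset": [0, 0, 0], "turn": [0, 0, 0], "grip": 0.5}, {"offset": [0, 0, 0], "turn": [0, 0, 0], "grip": 0.5}, {"offset": [0, 0, 5], "turn": [0, 0, 0], "grip": 0.5}, {"offset": [0, 0, 15], "turn": [0, 0, 0], "grip": 0.5}, {"offset": [0, 0, 20], "turn": [0, 0, 0], "grip": 0.5}, {"offset": [0, 0, 20], "turn": [0, 0, 0], "grip": 0.5}, {"offset": [0, 0, 20], "turn": [0, 0, 0], "grip": 0.5}, {"offset": [0, 0, 20], "turn": [0, 0, 0], "grip": 0.5}], "grip_force": 20}}

```text
time: 16.5
tool_pos: [548.8, -234.1, 197.7]
tcp_rot: [-179.9, 0.1, -163.2]
ft_force: [-0.2, -0.3, -0.6]
gripper_width: 42.6
gripper_force: 0.0
```

```bash
python3 - <<'E'
from h import *
s=cams.read_camera("side");st=bot.sense();print(st["tool_pos"],st["ft_force"],st["time"])
cv2.imwrite("pics/c4.png",cv2.resize(s[230:350,340:460],(600,600),interpolation=2))
x=np.array([.9573,.289,0]);p=np.array([548.7,-234.0,0])
print((proj('side',[p+[0,0,102.5],p-15*x+[0,0,102.5],p-15*x+[0,0,73.5],p+15*x+[0,0,102.5]])-[340,230])*5)
E
```

```text
[ 550.51408384 -235.14860042  201.61715203] [ 1.43316697 -0.34436035  2.30702584] 16.55
[[354.07120914 222.94979538]
 [314.59168086 249.09300654]
 [301.65880692 334.77717025]
 [392.30687159 197.63026799]]
```

View pics/c4.png

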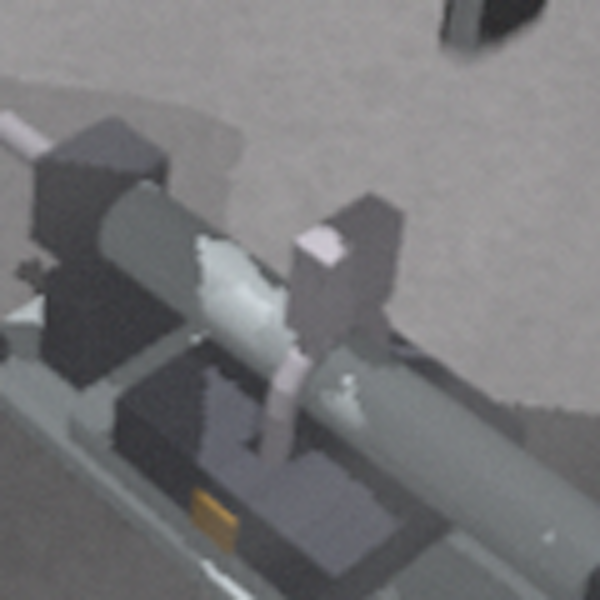

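The yoke stands upright with its lug top end at crop (318,247), against (315,249) predicted for fully home. The gripper is clear, so I'll hand in.

Call:
{"fn": "apply_moves", "kwargs": {"steps": [{"offset": [0, 0, 0], "turn": [0, 0, 0], "grip": 0.5}, {"offset": [0, 0, 0], "turn": [0, 0, 0], "grip": 0.5}, {"offset": [0, 0, 0], "turn": [0, 0, 0], "grip": 0.5}]}}

```text
time: 16.85
tool_pos: [547.9, -233.5, 194.2]
tcp_rot: [179.9, -0.1, -163.2]
ft_force: [0.2, -0.3, -0.2]
gripper_width: 42.5
gripper_force: 0.0
```

```bash
python3 -c "
from cell import job;print(job.job_done())"
```

```text
the job is handed in; nothing more can be done
None
```

The wide yoke is through both slots, down on the barrel and released; I handed the job in at about 17 s, with wrist-force readings during insertion staying under about 10 N (plate contact force itself isn't measured) and no other object deliberately touched.

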